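Vent a vacuum drying chamber and hold its stuck lid ajar

ROBOT

A 6-joint arm with a two-finger parallel gripper is mounted at the origin on the work surface. World frame = base frame: x ahead of the robot, y to its left, z up, the work surface at z = 0. Lengths are in m, angles in rad, forces in N, time in s.
With the tool pointing down it reaches from about 0.325 to 0.775 m from the base axis. Payload 9.3 kg.
Tool frame: the origin (TCP) lies midway between the tips of the shut fingers; the grasp point (between the pads) lies 19 mm behind it; z points along the fingers, y is the line along which they close (so a half turn about z gives the same grasp; the last joint's range is limited). The gripper opens to 85 mm and grips with 20 to 120 N. Pads are 22 mm wide; open, the fingers measure 114 mm over their backs; the gripper's body (76 mm by 85 mm) begins 54 mm behind the grasp point. The pads swing forward as they close: fully open they stand 13 mm farther back than shut.
Start: joints at [-1.269, 0.259, 0.021, 1.334, 0, 1.418], TCP at [0.242, -0.494, 0.231] pointing down, gripper open.
Joint ranges: [-3.04, 3.04], [-0.91, 1.82], [-1.04, 1.36], [-1.92, 1.95], [-1.52, 1.45], [-3.14, 3.14]. Speed limits (rad/s): [2.22, 2.22, 2.79, 3.14, 3.14, 3.14].

INTERFACE

Orientations are given as a unit quaternion [x, y, z, w].
In Python, from plant import ctrl gives the robot as it stands.
- The arm moves only by the shell command python3 -m jog 'ROWS' [FORCE]. ROWS is JSON, a list of rows, each a list of 3 entries, a list of its own where there are three numbers: the finger opening in cm, from 0 to 8.54, then the shift along the tool's x, y, z in cm, then the turn, a rotation vector about the tool's x, y, z in degrees. In form: [[claw, [tx, ty, tz], [rx, ry, rz]], ...]. A call has 1 to 20 rows; each row shifts and turns the commanded pose from where the row before left it, along the tool's axes as they then stand; what a row does not reach is not made up. A row lasts 1/10 s, in which the tool goes at most 50 mm and 8.59 degrees, less where a joint would pass 70% of its speed; a pose out of reach is approached as far as the arm can. A call with a gripper value outside its range is refused whole. The fingers move at their own pace and stop on an object; FORCE is the grip in N (left out, the last holds). Time passes only in rows, so rows that do not move let the fingers close. It gives the time, the measured TCP pose, the force, the opening and the grip force at its end, in the units of the state.
- ctrl.sense(): the state, without advancing time (a new reading comes with each control period).
- ctrl.snapshot(name): name is "scene" or "top" or "wrist"; returns the picture (420x560x3 uint8, red, green, blue); there is no depth.
- ctrl.camera_params(name): a dict with "fov_y" (degrees; the focal length in pixels is half the picture's height over the tangent of half this angle, whatever the lens; pixels are square), "cx", "cy" (the principal point, pixels), "cam_to_world" (4x4, takes a point from camera to world coordinates); the wrist camera has in their place "tool_from_camera" (4x4, takes a point from camera to tool coordinates, whose origin is the TCP and whose axes are the flange's). Camera axes: x right, y up, looking along -z (the intrinsics and any distortion apply to the point x, -y, -z); pixel columns grow to the right and rows downward; lengths in m; the calibration is good to about 2 mm. The wrist camera is an equidistant fisheye: a pixel r from the principal point sees the ray r / f radians off the axis. A picture is of the moment at which its call begins: read the wrist's pose just before it. camera_params takes no time and is no camera call.
- ctrl.close_job(): hands the job in; it is judged then, once.
The state is a dict: "time_s": time; "qpos": joint angles; "joint_velocities": joint speeds; "tau": joint torques, N m; "position": TCP position; "ee_rot": TCP orientation; "force": force on the tool from outside, world axes, zero at the start; "moment": the same for the moment, N m; "grip_width": opening from 0.0 (shut) to 1.0 (fully open); "grip_force": force on a finger pad.
Only numpy, scipy, OpenCV 4.12 (cv2) and the standard library are available. Lean on these libraries where they do the work, as an engineer would, in place of code of your own. Each camera call takes 0.05 s, during which the arm holds its last target. There are 200 camera calls.

TASK

The metal finds in the vacuum chamber are dry. Raise the lever of its vent valve fully upright to let the air in, only then pull the clear lid by its knob off the gasket it is stuck to, and finish still holding it in the gripper: level, over the pot and clear of the gasket all round by about a finger's width (1 to 3 cm), so that the humidity card can be slipped in while the dry air stays inside. Never lift the lid more than 5 cm, leave the pump valve shut, and do not disturb the other things on the table.

Things in the scene. Friction and masses are not known exactly. Their poses are not given: they have to be found in the camera images.
- chamber: Vacuum chamber: stainless steel pot, 160 mm across, 105 mm high with the black gasket ring (174 mm across) on its rim; fixed to the table, turned by up to 26 degrees. Origin: centre of its underside; z up. Brass fittings in its wall: on its +y side (the robot's left) the vent valve, on its +x side (away from the robot) the pump line, 72 mm high, ending 202 mm from the pot's axis.
- chamber_rim (a point): Centre of the gasket's top face, 105 mm above the table; axes as the chamber's.
- lid: Round clear acrylic lid, 184 mm across, 16 mm thick, 0.5 to 0.75 kg, black knob in the middle; a 140 mm wide spigot reaches 12 mm below it into the pot. Origin: centre of its underside, which rests on the gasket; z up. Loose, but the gasket's lip grips the spigot: pulled straight up it lets go suddenly at about 20 N (weight included) after 1 mm of lift; 8 mm up only its weight of 5 to 7 N is left.
- lid_knob (a point): The place to grip: middle of the knob's round head, on the lid's axis, 42 mm above the lid's underside, 147 mm above the table at the start. The head is 34 mm across and 16 mm high (8 mm above and below this point), on a waist 22 mm across; the knob's top is 12 mm above this point, the lid's top face 26 mm below it.
- vent (a joint): Angle of the vent valve's lever, rad: 0 lying level (valve shut; it starts between 0 and 0.15), 1.57 upright against a firm stop (open). Stiff: it needs about 2 N at the grip point and stays where it is left, so bring it right up to its stop. It turns about the chamber's y axis; when level it points to the chamber's -x, and its end rises.
- vent_pivot (a point): Pivot of the vent lever: 160 mm from the pot's axis towards the chamber's +y, 110 mm above the table; axes as the chamber's.
- vent_grip (a point): Middle of the vent lever's black sleeve, 62 mm from the pivot; moves with the lever. The sleeve runs from 26 to 86 mm from the pivot, is 10 mm thick along the hinge axis (the chamber's y) and 14 mm deep. Pinched from above across its thickness, the lever can turn between the finger pads while the gripper keeps pointing down.
- vent_filter (a point): Top of the small filter on the vent valve, 144 mm above the table. The valve is an upright brass ball valve about 34 mm thick, its axis 122 mm from the pot's axis, 38 mm inside the lever; a thin stem joins them at the pivot.
- gauge (a point): Centre of the round dial gauge on the pump line, 52 mm across, 27 mm thick, its top 160 mm above the table; it stands 101 to 128 mm from the pot's axis. Leave alone.
- pump_lever (a joint): Angle of the pump valve's lever in rad, 0 = shut (crosswise to the pump line). To be left alone.
- pump_lever_end (a point): Middle of the pump lever's sleeve, 62 mm from its pivot, 102 mm above the table: level, behind the pot as seen from the robot, beyond the gauge. To be left alone.
- tub: Open clear plastic tub, 114 mm across, 70 mm high, to the right of the pot. Bystander. Origin: centre of its underside.
- coffee: Paper coffee cup with white lid, 86 mm across, 119 mm high, standing right of and in front of the pot. Bystander. Origin: centre of its underside.
- brush: Small brush lying on the table between the robot and the pot. Bystander. Origin: underside.
- sherd: Potsherd, 55 by 60 by 16 mm, lying on the table beside the vent valve. Bystander. Origin: underside.
- jug: White plastic bottle, 72 mm across, 190 mm high, to the robot's left. Bystander. Origin: centre of its underside.
- water: Clear water bottle, 64 mm across, 200 mm high, to the robot's left. Bystander. Origin: centre of its underside.
Things that resemble listed ones, but are neither listed nor needed, are in the scene too. What is shaped like the lid but pink or yellow is not meant.

How it is judged:
By the outcome, as a careful person would: the job done as asked, in the order asked, and still so for the second after the job is handed in, while the arm keeps its last pose, push and grip.
It also fails if it takes over 43 s, if anything falls off the work surface, if the arm or the gripper's body presses on something with over 40 N, if the wrist force passes 120 N, or if a joint passes its speed limit or range.

## Working session

There is one attempt and no reset: what is moved stays moved. The work goes in short steps, Python scripts to look and compute and a shell command to move; the robot and the scene stay as the last step left them, time stands still between calls to the robot, and variables do not carry over. Pictures are saved under pics/ and viewed, at most 10 in all, crops included, and the job is handed in when it is done.

```bash
ls; mkdir -p pics; python3 - <<'E'
from plant import ctrl
import cv2,numpy as np
for n in("scene","top"):
    im=ctrl.snapshot(n); cv2.imwrite(f"pics/{n}0.png",cv2.cvtColor(im,cv2.COLOR_RGB2BGR))
    p=ctrl.camera_params(n); print(n,p["fov_y"],p["cx"],p["cy"],np.round(p["cam_to_world"],3).tolist(),[k for k in p])
s=ctrl.sense();print(s)
E
```

```text
pics
scene 47.54431899810557 277.5723140260735 206.51265979216004 [[0.476, -0.753, 0.455, 1.138], [0.879, 0.41, -0.241, -0.278], [-0.005, 0.515, 0.857, 1.228], [0.0, 0.0, 0.0, 1.0]] ['fov_y', 'cx', 'cy', 'cam_to_world']
top 54.0131820093761 277.8550712700174 207.16758814753203 [[-0.001, 0.999, -0.039, 0.475], [-1.0, -0.001, -0.016, 0.056], [-0.016, 0.039, 0.999, 1.204], [0.0, 0.0, 0.0, 1.0]] ['fov_y', 'cx', 'cy', 'cam_to_world']
{'time_s': 0.1, 'qpos': array([-1.26861403e+00,  2.59159687e-01,  2.08408484e-02,  1.33370232e+00,
       -8.98220022e-06,  1.41817027e+00]), 'joint_velocities': array([0.00021676, 0.00050405, 0.00108732, 0.00130892, 0.00142502,
       0.0010639 ]), 'tau': array([ 5.41884583e-03, -5.56694305e+01,  3.45068872e+01,  1.16582826e-02,
       -2.27300898e-04,  3.17582658e-05]), 'position': array([ 0.24151517, -0.49385908,  0.23071495]), 'ee_rot': array([ 9.74254720e-01,  2.25449253e-01, -5.02313264e-05, -6.10370721e-04]), 'force': array([ 1.19560527, -0.03086454,  0.10090741]), 'moment': array([-0.00837171, -0.03843529,  0.0291473 ]), 'grip_force': 0.0, 'grip_width': 0.9998797064077048}
```

View pics/scene0.png

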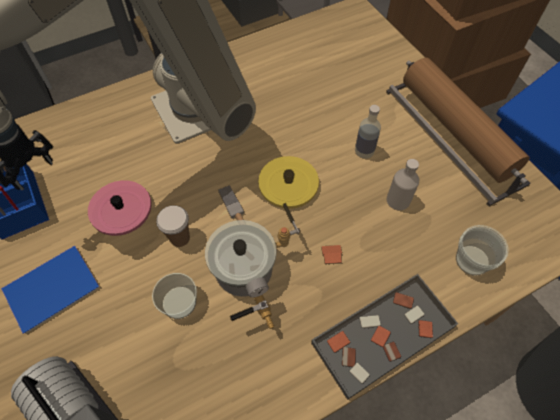

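View pics/top0.png

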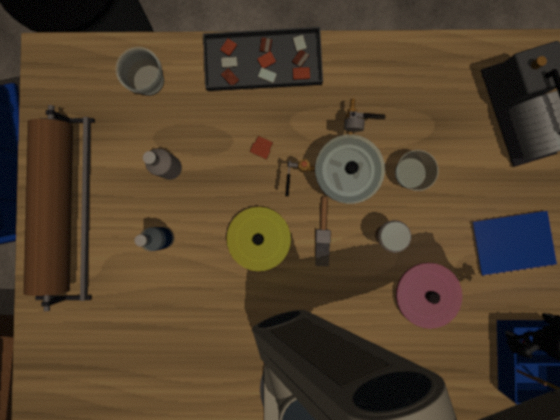

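The scene view shows the pot with its clear lid, knob at (240,247). The top view shows the knob at (352,168), the vent filter at (305,165), the vent lever sleeve at about (288,185) and the pump lever at (373,116). There are three lid-shaped candidates: pink (430,296), yellow (259,239) and clear on the pot (350,168). The clear one fits, because it sits on the steel pot with its gasket and fittings. I'll confirm this in an enlarged crop.

```bash
cat > h.py <<'E'
from plant import ctrl
import cv2,numpy as np
from scipy.spatial.transform import Rotation as R
def ray(n,u,v,p=None):
    p=p or ctrl.camera_params(n); f=210/np.tan(np.radians(p["fov_y"]/2))
    T=np.array(p["cam_to_world"]); return T[:3,3],T[:3,:3]@np.array([(u-p["cx"])/f,-(v-p["cy"])/f,-1])
def at(n,u,v,z):
    o,d=ray(n,u,v); return (o+d*(z-o[2])/d[2])[:3]
def save(n,im): cv2.imwrite(f"pics/{n}.png",cv2.cvtColor(im,cv2.COLOR_RGB2BGR))
E
python3 - <<'E'
from h import *
t=cv2.imread("pics/top0.png");s=cv2.imread("pics/scene0.png")
a=cv2.resize(t[90:210,260:410],(700,560),interpolation=3)  # 4.667x
cv2.imwrite("pics/c1.png",a)
for n,u,v,z in[("top",352,168,.155),("scene",240,244,.155),("top",305,165,.144),("top",288,185,.115)]: print(n,at(n,u,v,z))
E
```

```text
top [ 0.61605742 -0.11686211  0.155     ]
scene [ 0.62021946 -0.11118529  0.155     ]
top [0.62566043 0.00232875 0.144     ]
top [0.57664916 0.04605209 0.115     ]
```

View pics/c1.png

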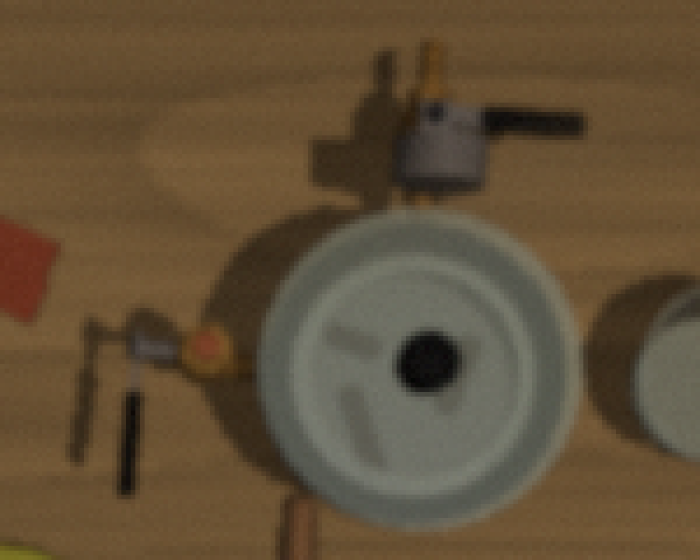

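The crop confirms it: the clear lid is on the steel pot, knob at crop (428,361). The vent has its red filter at (208,347) and a black lever sleeve from (132,392) to (125,493). The dial gauge and pump lever are at the top.

```bash
python3 - <<'E'
from h import *
g=lambda u,v,z:at("top",260+(u+.5)/4.6667-.5,90+(v+.5)/4.6667-.5,z)
k=g(428,361,.159);f=g(208,347,.144);a=g(132,392,.113);b=g(125,493,.118)
print(k,f,a,b,"sleeve len",np.linalg.norm(a-b),"filt d",np.linalg.norm((f-k)[:2]))
d=f-k;y1=np.degrees(np.arctan2(-d[0],d[1])); e=a-b;y2=np.degrees(np.arctan2(e[1],e[0]));print("yaw",y1,y2)
for yaw in(y1,y2):
  c,s=np.cos(np.radians(yaw)),np.sin(np.radians(yaw))
  M=np.array([[c,-s],[s,c]]);print(k[:2]+M@[0,.16],k[:2]+M@[-.062,.16], k[:2]+M@[0,.122])
q=ctrl.sense();print(R.from_quat(q["ee_rot"]).as_matrix().round(3))
p=ctrl.camera_params("wrist");print(p)
E
```

```text
[ 0.61817113 -0.11450277  0.159     ] [0.62835625 0.00444064 0.144     ] [0.60720533 0.04626826 0.113     ] [0.54923927 0.05036766 0.118     ] sleeve len 0.05832554756733411 filt d 0.11937869198963212
yaw -4.894298226014903 -4.045259217012508
[0.63182197 0.04491384] [0.57004804 0.05020354] [0.6285799  0.00705239]
[0.62945824 0.04509861] [0.56761271 0.04947237] [0.62677755 0.00719329]
[[ 0.898  0.439 -0.   ]
 [ 0.439 -0.898  0.001]
 [ 0.    -0.001 -1.   ]]
{'fov_y': 65.70646984690485, 'cx': 277.1186139215765, 'cy': 210.67563910454405, 'tool_from_camera': array([[-4.02390286e-04,  9.64321052e-01,  2.64735241e-01,
         6.73156476e-02],
       [ 9.99999889e-01,  3.23675800e-04,  3.40955190e-04,
        -2.40321712e-04],
       [ 2.43101876e-04,  2.64735349e-01, -9.64321075e-01,
        -1.41602684e-01],
       [ 0.00000000e+00,  0.00000000e+00,  0.00000000e+00,
         1.00000000e+00]])}
```

```bash
python3 -m jog '[[4,[0,0,0],[0,0,7.6]],[4,[0,0,0],[0,0,7.6]],[4,[0,0,0],[0,0,7.6]],[4,[0,0,0],[0,0,7.6]],[4,[1,-2,-0.2],[0,0,0]],[4,[1.8,-3.5,-0.2],[0,0,0]],[4,[1.8,-3.5,-0.2],[0,0,0]],[4,[1.8,-3.5,-0.2],[0,0,0]],[4,[1.8,-3.5,-0.2],[0,0,0]],[4,[1.8,-3.5,-0.2],[0,0,0]],[4,[1.8,-3.5,-0.2],[0,0,0]],[4,[1.8,-3.5,-0.2],[0,0,0]],[4,[1.8,-3.5,-0.2],[0,0,0]],[4,[1.8,-3.5,-0.2],[0,0,0]],[4,[1.8,-3.5,-0.2],[0,0,0]],[4,[1.8,-3.5,-0.2],[0,0,0]],[4,[1.8,-3.5,-0.2],[0,0,0]],[4,[1.8,-3.5,-0.2],[0,0,0]],[4,[1.8,-3.5,0],[0,0,0]],[4,[1.8,-3.5,0],[0,0,0]]]' 40
python3 -m jog '[[4,[1,-2,0],[0,0,0]],[4,[0,0,0],[0,0,0]],[4,[0,0,0],[0,0,0]]]'
python3 - <<'E'
from h import *
s=ctrl.sense();print(s["position"],s["ee_rot"]);np.savez("w1",p=s["position"],q=s["ee_rot"])
save("w1",ctrl.snapshot("wrist"))
E
```

```text
time_s: 2.1
position: [0.5626, 0.0298, 0.2591]
ee_rot: [0.999, -0.038, -0.0, 0.0]
force: [0.1, -0.2, -0.4]
grip_width: 0.468
grip_force: 0.0
time_s: 2.4
position: [0.573, 0.0439, 0.2587]
ee_rot: [0.999, -0.035, -0.001, -0.001]
force: [0.3, -0.2, 0.2]
grip_width: 0.467
grip_force: 0.0
[0.5730436  0.04388607 0.25869782] [ 9.99388676e-01 -3.49333464e-02 -5.89655370e-04 -1.26009939e-03]
```

View pics/w1.png

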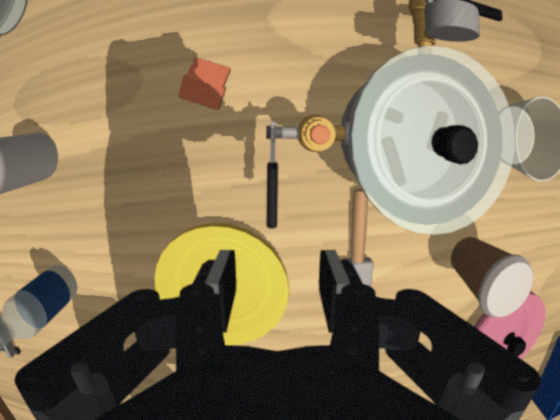

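The wrist view shows the sleeve from (273,163) to (272,227), the pivot at about (272,131), the filter top at (319,134) and the knob's top face at about (461,145).

```bash
cat >> h.py <<'E'
def wat(u,v,z,pos,quat):
    p=ctrl.camera_params("wrist"); f=210/np.tan(np.radians(p["fov_y"]/2))
    x,y=u-p["cx"],v-p["cy"]; r=np.hypot(x,y); t=r/f
    d=np.array([np.sin(t)*x/r,-np.sin(t)*y/r,-np.cos(t)])
    T=np.array(p["tool_from_camera"]); A=R.from_quat(quat).as_matrix()
    o=pos+A@T[:3,3]; d=A@T[:3,:3]@d
    return o+d*(z-o[2])/d[2]
E
python3 - <<'E'
from h import *
w=np.load("w1.npz")
g=lambda u,v,z:wat(u,v,z,w["p"],w["q"])
k=g(461,145,.159);f=g(319,134,.144);a=g(273,163,.118);b=g(272,227,.121);pv=g(272,131,.114)
print(k,f,a,b,pv,"len",np.linalg.norm(a-b),"fk",np.linalg.norm((f-k)[:2]),"pk",np.linalg.norm((pv-k)[:2]))
for m in (f,pv):
  d=m-k;print(np.degrees(np.arctan2(-d[0],d[1])))
print(np.degrees(np.arctan2((a-b)[1],(a-b)[0])),"mid",(a+b)/2,R.from_quat(w["q"]).as_matrix().round(3))
E
```

```text
[ 0.61929441 -0.11050857  0.159     ] [0.62970884 0.00769296 0.144     ] [0.60579495 0.04599975 0.118     ] [0.54842958 0.05107208 0.121     ] [0.63363992 0.04492533 0.114     ] len 0.057667272477124595 fk 0.1186594378527225 pk 0.15609449460064098
-5.035178904747238
-5.273078653536265
-5.053040617495968 mid [0.57711226 0.04853591 0.1195    ] [[ 0.998 -0.07  -0.001]
 [-0.07  -0.998  0.003]
 [-0.001 -0.002 -1.   ]]
```

```bash
python3 -m jog '[[4,[0,-0.5,2],[0,0,1]],[4,[0,0,4],[0,0,0]],[4,[0,0,4],[0,0,0]],[4,[0,0,3.5],[0,0,0]],[4,[0,0,2],[0,0,0]],[4,[0,0,1],[0,0,0]],[4,[0,0,0],[0,0,0]],[0,[0,0,0],[0,0,0]],[0,[0,0,0],[0,0,0]],[0,[0,0,0],[0,0,0]],[0,[0,0,0],[0,0,0]],[0,[0,0,0],[0,0,0]]]' 30
python3 - <<'E'
from h import *
s=ctrl.sense();p=s["position"];print(p,s["force"],s["moment"])
piv=np.array([.6325,.046,.110]); yaw=np.radians(-5)
h=np.array([np.cos(yaw),np.sin(yaw),0])
g=p+np.array([0,0,.019]);d=g-piv;print("rel",d@h,d[2])
E
```

```text
time_s: 3.65
position: [0.5741, 0.0486, 0.096]
ee_rot: [0.999, -0.036, 0.002, -0.01]
force: [3.2, 31.8, 0.4]
grip_width: 0.109
grip_force: 33.7
[0.57413757 0.04861182 0.09599842] [ 3.15081346 31.82303091  0.397495  ] [ 5.86877656 -0.55421006 -0.16060395]
rel -0.05836797832209696 0.00499841691111505
```

The lever is pinched, but there is a 32 N side load, so the lever is off-centre towards +y. I'll relieve it in small steps.

```bash
python3 -m jog '[[0,[0,-0.1,0],[0,0,0]],[0,[0,0,0],[0,0,0]]]'; python3 -m jog '[[0,[0,-0.1,0],[0,0,0]],[0,[0,0,0],[0,0,0]]]'
```

```text
time_s: 3.85
position: [0.5742, 0.0487, 0.096]
ee_rot: [0.999, -0.035, 0.002, -0.009]
force: [3.0, 29.5, -0.4]
grip_width: 0.108
grip_force: 33.7
time_s: 4.05
position: [0.5742, 0.0487, 0.096]
ee_rot: [0.999, -0.035, 0.002, -0.009]
force: [3.2, 27.3, -0.9]
grip_width: 0.11
grip_force: 33.7
```

```bash
python3 -m jog '[[2.5,[0,0,0],[0,0,0]],[2.5,[0,0,0],[0,0,0]],[2.5,[0,0,0],[0,0,0]],[2.5,[0,0,0],[0,0,0]]]'
python3 - <<'E'
from h import *
s=ctrl.sense();print(s["position"],s["ee_rot"]);np.savez("w2",p=s["position"],q=s["ee_rot"])
save("w2",ctrl.snapshot("wrist"))
E
```

```text
time_s: 4.45
position: [0.5735, 0.0434, 0.0948]
ee_rot: [0.999, -0.037, 0.001, -0.004]
force: [0.6, -0.1, 0.3]
grip_width: 0.291
grip_force: 0.0
[0.57346586 0.04337254 0.09484281] [ 9.99289440e-01 -3.74242106e-02  5.45929702e-04 -4.44349531e-03]
```

View pics/w2.png

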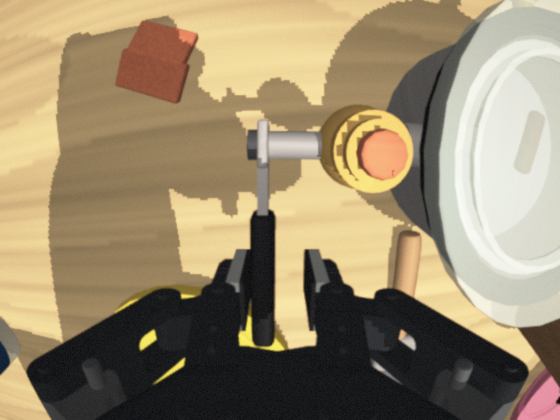

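The wrist view shows the sleeve at column 262 between pads at about 240 and 312, so it is about 5 mm off-centre towards +y. The tool is at y=0.043, so the arm fell short of the y shift. I'll shift it and check.

```bash
python3 -m jog '[[2.5,[0,-0.5,0],[0,0,0]],[2.5,[0,0,0],[0,0,0]],[2.5,[0,0,0],[0,0,0]]]'
```

```text
time_s: 4.8
position: [0.5734, 0.0464, 0.0943]
ee_rot: [0.999, -0.035, 0.0, -0.006]
force: [-0.8, 0.4, -0.1]
grip_width: 0.296
grip_force: 0.0
```

```bash
python3 -m jog '[[2.5,[0,-0.25,0],[-0.6,0,0]],[2.5,[0,0,0],[0,0,0]],[2.5,[0,0,0],[0,0,0]]]'
```

```text
time_s: 5.1
position: [0.5734, 0.0464, 0.0944]
ee_rot: [0.999, -0.033, -0.0, -0.001]
force: [0.3, -0.7, -0.1]
grip_width: 0.292
grip_force: 0.0
```

```bash
python3 -m jog '[[2.5,[0,-0.3,0],[0,0,0]],[2.5,[0,0,0],[0,0,0]],[2.5,[0,0,0],[0,0,0]]]'; python3 -m jog '[[0,[0,0,0],[0,0,0]],[0,[0,0,0],[0,0,0]],[0,[0,0,0],[0,0,0]],[0,[0,0,0],[0,0,0]]]' 30
```

```text
time_s: 5.4
position: [0.5736, 0.048, 0.0944]
ee_rot: [0.999, -0.032, 0.0, -0.002]
force: [-0.3, -0.1, 0.6]
grip_width: 0.291
grip_force: 0.0
time_s: 5.8
position: [0.5736, 0.049, 0.0944]
ee_rot: [0.999, -0.032, 0.0, -0.003]
force: [0.3, 7.0, 0.3]
grip_width: 0.114
grip_force: 33.1
```

```bash
python3 -m jog '[[0,[0.06,0,-0.58],[0,0,0.1]],[0,[0.12,0,-0.58],[0,0,0.1]],[0,[0.18,0,-0.56],[0,0,0.1]],[0,[0.24,0,-0.54],[0,0,0.1]],[0,[0.29,0,-0.51],[0,0,0.1]],[0,[0.34,0,-0.48],[0,0,0.1]],[0,[0.38,0,-0.45],[0,0,0.1]],[0,[0.43,0,-0.41],[0,0,0.1]],[0,[0,0,0],[0,0,0]]]'
```

```text
time_s: 6.7
position: [0.5928, 0.0471, 0.1348]
ee_rot: [0.999, -0.035, -0.001, -0.007]
force: [-0.9, 22.9, -1.0]
grip_width: 0.111
grip_force: 33.7
```

```bash
python3 -m jog '[[0,[0.46,-0.15,-0.36],[-0.2,0,0]],[0,[0.5,-0.1,-0.31],[-0.2,0,0]],[0,[0.53,-0.05,-0.27],[-0.2,0,0]],[0,[0.55,-0.05,-0.21],[0,0,0]],[0,[0.57,-0.05,-0.15],[0,0,0]],[0,[0,0,0],[0,0,0]]]'
```

```text
time_s: 7.3
position: [0.6185, 0.0451, 0.1477]
ee_rot: [0.999, -0.032, -0.002, -0.002]
force: [-3.6, 16.8, -0.1]
grip_width: 0.108
grip_force: 32.1
```

```bash
python3 -m jog '[[0,[0.58,-0.1,-0.09],[0,0,0]],[0,[0.59,-0.05,-0.04],[0,0,0]],[0,[0,0,0],[0,0,0]]]'; python3 -m jog '[[0,[0.3,0,0],[0,0,0]],[0,[0.3,0,0],[0,0,0]],[0,[0,0,0],[0,0,0]]]'
```

```text
time_s: 7.6
position: [0.6304, 0.0443, 0.1492]
ee_rot: [0.999, -0.032, -0.002, -0.002]
force: [-3.0, 12.2, 0.5]
grip_width: 0.114
grip_force: 31.2
time_s: 7.9
position: [0.636, 0.0439, 0.1491]
ee_rot: [0.999, -0.032, -0.002, -0.002]
force: [-5.0, 11.7, 0.6]
grip_width: 0.113
grip_force: 30.4
```

```bash
python3 -m jog '[[0,[0.3,0,0.02],[0,0,0]],[0,[0,0,0],[0,0,0]]]'; python3 -m jog '[[0,[0.3,0,0.03],[0,0,0]],[0,[0,0,0],[0,0,0]]]'
```

```text
time_s: 8.1
position: [0.639, 0.0436, 0.149]
ee_rot: [0.999, -0.032, -0.002, -0.001]
force: [-5.0, 11.6, -0.0]
grip_width: 0.113
grip_force: 30.3
time_s: 8.3
position: [0.642, 0.0434, 0.1487]
ee_rot: [0.999, -0.032, -0.002, -0.001]
force: [-5.5, 10.5, 0.4]
grip_width: 0.113
grip_force: 30.0
```

```bash
python3 -m jog '[[0,[0.3,0,0.04],[0,0,0]],[0,[0,0,0],[0,0,0]]]'; python3 - <<'E'
from h import *
s=cv2.cvtColor(ctrl.snapshot("scene"),cv2.COLOR_RGB2BGR); w=cv2.cvtColor(ctrl.snapshot("wrist"),cv2.COLOR_RGB2BGR)
cv2.imwrite("pics/m3.png",np.hstack([cv2.resize(s[160:300,200:340],(400,400),interpolation=3),cv2.resize(w[40:320,140:420],(400,400))]))
E
```

```text
time_s: 8.5
position: [0.6433, 0.0433, 0.1484]
ee_rot: [0.999, -0.032, -0.003, -0.001]
force: [-15.1, 10.1, 6.4]
grip_width: 0.111
grip_force: 30.2
```

View pics/m3.png

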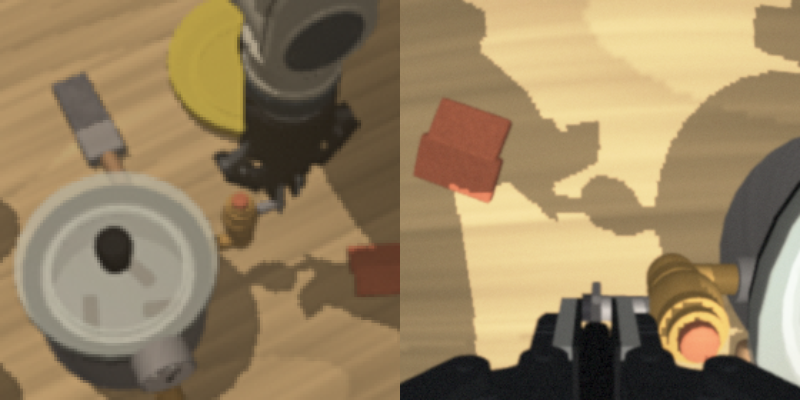

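The view shows the lever standing upright between the pads with the filter beside it, and the force has jumped to 15 N at x=0.643. I'll press once more to confirm it's on the stop.

```bash
python3 -m jog '[[0,[0.3,0,-0.1],[0,0,0]],[0,[0,0,0],[0,0,0]],[0,[0,0,0],[0,0,0]]]'
```

```text
time_s: 8.9
position: [0.6435, 0.0433, 0.1484]
ee_rot: [0.999, -0.032, -0.006, -0.001]
force: [-24.4, 10.7, 4.5]
grip_width: 0.111
grip_force: 30.1
```

```bash
python3 -m jog '[[0,[-0.3,0,0],[0,0,0]],[2.2,[0,0,0],[0,0,0]],[2.2,[0,0,0],[0,0,0]],[2.2,[0,0,0],[0,0,0]],[2.2,[0,0,-1],[0,0,0]],[2.2,[0,0,-2],[0,0,0]],[2.2,[0,0,-3],[0,0,0]],[2.2,[0,0,-3],[0,0,0]],[2.2,[0,0,-1],[0,0,0]],[7,[0,1.6,0],[0,0,0]],[7,[-0.5,4,0],[0,0,0]],[7,[-0.5,4,0],[0,0,0]],[7,[-0.5,4,0],[0,0,0]],[7,[0,2,0],[0,0,0]],[7,[0,0,0],[0,0,0]],[7,[0,0,0],[0,0,0]]]'
python3 - <<'E'
from h import *
s=ctrl.sense();print(s["position"],s["ee_rot"]);np.savez("w4",p=s["position"],q=s["ee_rot"])
save("w4",ctrl.snapshot("wrist"))
E
```

```text
time_s: 10.5
position: [0.6208, -0.1146, 0.2491]
ee_rot: [0.999, -0.034, -0.001, 0.0]
force: [0.3, -0.5, 0.2]
grip_width: 0.822
grip_force: 0.0
[ 0.62078859 -0.11464439  0.24905398] [ 9.99432609e-01 -3.36702424e-02 -8.42383955e-04  2.54791331e-04]
```

View pics/w4.png

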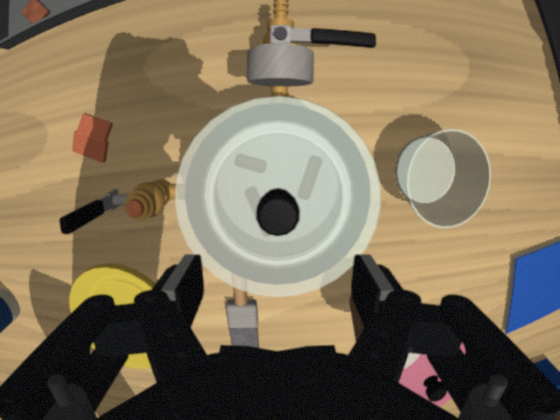

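The knob is straight ahead at (278,214), the lever's sleeve runs from (100,208) to (65,222), and the pump lever is untouched at (345,37). Next I'll calculate the knob position and check the lever angle.

```bash
python3 - <<'E'
from h import *
w=np.load("w4.npz")
g=lambda u,v,z:wat(u,v,z,w["p"],w["q"])
k=g(278,215,.159);print("knob",k)
pv=g(113,200,.11);print("pivot",pv)
for z in (.19,.196,.2): print("lever end",z,g(66,223,z))
print("near end",g(102,207,.136),"filter",g(135,208,.144))
A=R.from_quat(w["q"]).as_matrix();print("tool shift to knob cm",100*A.T@(k-[0,0,.159-.128]-w["p"]))
E
```

```text
knob [ 0.62081879 -0.11488553  0.159     ]
pivot [0.63218675 0.04457332 0.11      ]
lever end 0.19 [0.63391504 0.04517686 0.19      ]
lever end 0.196 [0.63553466 0.04027405 0.196     ]
lever end 0.2 [0.6366144  0.03700552 0.2       ]
near end [0.63191393 0.0425599  0.136     ] filter [0.63045037 0.00456763 0.144     ]
tool shift to knob cm [ 0.02481152  0.01700352 12.10538495]
```

The lever is upright: its end lies over its pivot within about 3 mm. Now I'll go down onto the knob.

```bash
python3 -m jog '[[7,[0,0,3],[0,0,0]],[7,[0,0,3],[0,0,0]],[7,[0,0,3],[0,0,0]],[7,[0,0,2],[0,0,0]],[7,[0,0,1],[0,0,0]],[7,[0,0,0],[0,0,0]],[7,[0,0,0],[0,0,0]]]'; python3 -m jog '[[2,[0,0,0],[0,0,0]],[2,[0,0,0],[0,0,0]],[2,[0,0,0],[0,0,0]],[2,[0,0,0],[0,0,0]],[2,[0,0,0],[0,0,0]],[2,[0,0,0],[0,0,0]]]' 70
```

```text
time_s: 11.25
position: [0.6217, -0.1135, 0.1309]
ee_rot: [0.999, -0.032, 0.0, 0.001]
force: [0.6, -0.3, 0.2]
grip_width: 0.819
grip_force: 0.0
time_s: 11.85
position: [0.6217, -0.1143, 0.1315]
ee_rot: [0.999, -0.033, 0.001, 0.001]
force: [-0.8, 0.1, 5.5]
grip_width: 0.365
grip_force: 69.1
```

```bash
python3 -m jog '[[2,[0,0,-0.1],[0,0,0]],[2,[0,0,-0.1],[0,0,0]],[2,[0,0,-0.1],[0,0,0]],[2,[0,0,-0.1],[0,0,0]],[2,[0,0,0],[0,0,0]]]' 90; python3 -m jog '[[2,[0,0,-0.1],[0,0,0]],[2,[0,0,-0.1],[0,0,0]],[2,[0,0,-0.1],[0,0,0]],[2,[0,0,-0.1],[0,0,0]],[2,[0,0,0],[0,0,0]]]'
```

```text
time_s: 12.35
position: [0.6209, -0.1145, 0.1336]
ee_rot: [0.999, -0.033, -0.001, 0.001]
force: [-0.7, -6.1, -9.5]
grip_width: 0.364
grip_force: 90.0
time_s: 12.85
position: [0.6216, -0.1143, 0.1387]
ee_rot: [0.999, -0.033, 0.001, 0.001]
force: [-0.1, -3.2, -1.7]
grip_width: 0.366
grip_force: 91.0
```

```bash
python3 -m jog '[[2,[0,0,-0.15],[0,0,0]],[2,[0,0,-0.2],[0,0,0]],[2,[0,0,-0.2],[0,0,0]],[2,[0,0,-0.2],[0,0,0]],[2,[0,0,-0.2],[0,0,0]],[2,[0,0,-0.2],[0,0,0]],[2,[0,0,-0.1],[0,0,0]],[2,[0,0,0],[0,0,0]],[2,[0,0,0],[0,0,0]],[2,[0,0,0],[0,0,0]]]'; python3 - <<'E'
from h import *
s=ctrl.sense();print(s["position"],R.from_quat(s["ee_rot"]).as_matrix()[:,2],s["force"],s["moment"])
t=cv2.cvtColor(ctrl.snapshot("scene"),cv2.COLOR_RGB2BGR);w=cv2.cvtColor(ctrl.snapshot("wrist"),cv2.COLOR_RGB2BGR)
cv2.imwrite("pics/m5.png",np.hstack([cv2.resize(t[180:320,180:320],(400,400),interpolation=3),cv2.resize(w[0:400,80:480],(400,400))]))
E
```

```text
time_s: 13.85
position: [0.6212, -0.1139, 0.1505]
ee_rot: [0.999, -0.033, -0.0, 0.0]
force: [0.0, -0.3, -5.1]
grip_width: 0.364
grip_force: 90.7
[ 0.62117532 -0.11386507  0.15045347] [-3.96123750e-04 -9.62467787e-04 -9.99999458e-01] [ 0.02595693 -0.25148446 -5.09633805] [-0.04803665 -0.03765286 -0.0326003 ]
```

View pics/m5.png

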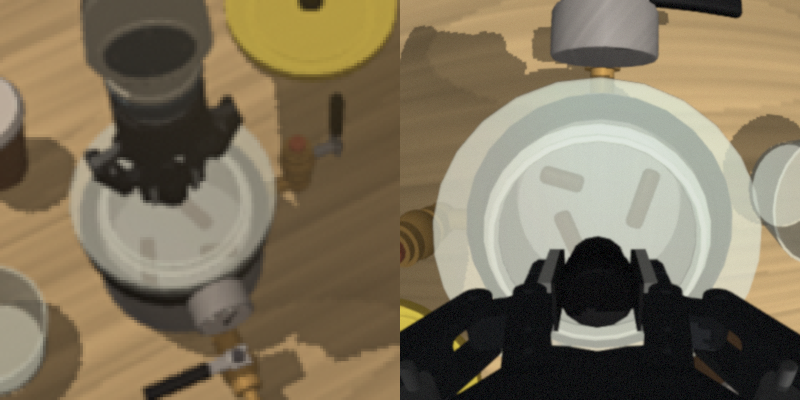

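The lid is off the gasket with its underside about 19 mm up. It looks centred and level, the lever is upright and the other things are in place. One check on the lid's tilt from its rim pixels in the wrist view.

```bash
python3 - <<'E'
from h import *
s=ctrl.sense();c=s["position"]
for u,v in((280,80),(116,210),(440,210)):
    for z in(.124,.132,.14):
        r=wat(u,v,z,c,s["ee_rot"])-c;print((u,v),z,r[:2].round(4),np.hypot(r[0],r[1]).round(4))
E
```

```text
(280, 80) 0.124 [ 0.0895 -0.007 ] 0.0898
(280, 80) 0.132 [ 0.0884 -0.0068] 0.0887
(280, 80) 0.14 [ 0.0874 -0.0067] 0.0876
(116, 210) 0.124 [0.0276 0.0929] 0.0969
(116, 210) 0.132 [0.0295 0.0883] 0.0931
(116, 210) 0.14 [0.0314 0.0837] 0.0894
(440, 210) 0.124 [ 0.015  -0.0962] 0.0973
(440, 210) 0.132 [ 0.0175 -0.0918] 0.0934
(440, 210) 0.14 [ 0.02   -0.0874] 0.0896
```

```bash
python3 -c "
from plant import ctrl
print(ctrl.close_job())"
```

```text
the job is handed in; nothing more can be done
None
```

The job is handed in, at about 14 s of the 43 s: the vent lever was brought up to its firm stop first, then the clear lid was pulled off the gasket; the gripper still holds it over the pot, about 19 mm up and level left to right (front-to-back tilt judged only by eye), and I saw no change to the pump lever or the other things in the last pictures.

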